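Close the actuator housings with the covers from the pile

TASK

The four covers of this gear motor unit have been left in one pile beside the open housings they belong to. Take the pile apart and put each cover, right way up, on its own housing - small cap on the terminal box, round end bell on the motor, square cover on the gearbox, large lid on the control box - so that it sits fully down on the rim all round. Lower the covers into place, never let one drop or fall, and leave the electric screwdriver and the jar of grease where they lie.

Things in the scene. Friction and masses are not known exactly. Their poses are not given: they have to be found in the camera images.
- cap: Terminal box cap: smallest cover, oblong, 48 (x) by 34 (y) mm, aluminium, 50 g, top of the pile; flange 16 mm thick over a centring lip 8 mm deep, 2 mm smaller all round than the housing's mouth at its root and 6.5 mm smaller at its foot. Fits either way round. Origin: centre of the lip's foot; flange at z = 8 to 24 mm.
- end_bell: Motor end bell: round cover, 52 mm diameter, aluminium, 90 g, second in the pile; flange 16 mm thick over a centring lip 8 mm deep, 2 mm smaller all round than the housing's mouth at its root and 8 mm smaller at its foot. Fits at any yaw. Origin: centre of the lip's foot; flange at z = 8 to 24 mm.
- gear_cover: Gearbox cover: square, 60 by 60 mm, aluminium, 130 g, third in the pile; flange 16 mm thick over a centring lip 8 mm deep, 2 mm smaller all round than the housing's mouth at its root and 8 mm smaller at its foot. Fits four ways round. Origin: centre of the lip's foot; flange at z = 8 to 24 mm.
- lid: Control box lid: largest cover, oblong, 104 (x) by 66 (y) mm, aluminium, 160 g, bottom of the pile; flange 16 mm thick over a centring lip 8 mm deep, 2 mm smaller all round than the housing's mouth at its root and 8 mm smaller at its foot. Fits either way round. Each cover's foot stands on the next one's flat top. Origin: centre of the lip's foot; flange at z = 8 to 24 mm.
- terminal_box: Small open aluminium box, 44 (x) by 30 (y) mm outside, walls 3 mm, rim 38 mm up, white terminal strip inside. Fixed to the bench. Origin: centre of its underside, z up. Cap seated: its origin 30 mm above this one; the flange then overhangs the walls by 2 mm.
- motor: Upright motor can, open at the top: aluminium tube, 48 mm outside diameter, wall 4 mm, rim 72 mm up, copper windings inside, on a 58 mm square foot 6 mm thick. Fixed to the bench. Origin: centre of its underside, z up. End bell seated: its origin 64 mm above this one; the flange then overhangs the walls by 2 mm.
- gearbox: Open square aluminium gearbox, 56 by 56 mm outside, walls 4 mm, rim 52 mm up, brass wheel and small pinion inside, 66 mm square foot, shaft stub 28 mm long low on its +y side. Fixed to the bench. Origin: centre of its underside, z up. Cover seated: its origin 44 mm above this one; the flange then overhangs the walls by 2 mm.
- control_box: Open oblong aluminium box, 100 (x) by 62 (y) mm outside, walls 4 mm, rim 44 mm up, green circuit board inside, two black cable glands 20 mm long on its +x end. Fixed to the bench. Origin: centre of its underside, z up. Lid seated: its origin 36 mm above this one; the flange then overhangs the walls by 2 mm.
- driver: Bystander: inline electric screwdriver lying on the bench, black, about 220 mm long along its x axis, 36 mm wide and high. Origin: under its body at bench level. Loose, 450 g.
- jar: Bystander: jar of grease standing upright, white with a black screw cap, 66 mm diameter, 70 mm high. Origin: centre of its underside. Loose, 250 g.
Mind the look-alikes: they are no part of the job. What is shaped like the cap but blue or yellow is not meant.

How it is judged:
At the end, for the whole second after the job is handed in: Each of the four covers is at rest on its own housing: its centre within 6 mm of the housing's, its origin within 3 mm of the seated height (lip inside the mouth, flange on the rim), tilted less than 0.06 rad, and the cap, square cover and lid in line with the housing's sides within 0.2 rad (horizontal distance between cap and terminal_box below 0.006 m and z of cap in the frame of terminal_box between 0.027 and 0.033 m and angle between each of cap, end_bell, gear_cover, lid's own z axis and vertical below 0.06 rad and linear speed of each of cap, end_bell, gear_cover, lid below 0.02 m/s and angle between the x axis of cap and the x axis of terminal_box, either way round below 0.2 rad and horizontal distance between end_bell and motor below 0.006 m and z of end_bell in the frame of motor between 0.061 and 0.067 m and horizontal distance between gear_cover and gearbox below 0.006 m and z of gear_cover in the frame of gearbox between 0.041 and 0.047 m and (angle between the x axis of gear_cover and the x axis of gearbox, either way round below 0.2 rad or angle between the x axis of gear_cover and the y axis of gearbox, either way round below 0.2 rad) and horizontal distance between lid and control_box below 0.006 m and z of lid in the frame of control_box between 0.033 and 0.039 m and angle between the x axis of lid and the x axis of control_box, either way round below 0.2 rad); the robot touches nothing.
It fails at once if a cover is dropped, thrown or knocked down: it moves faster than 0.6 m/s (a fall of about 18 mm) while the fingers do not hold it ((linear speed of cap above 0.6 m/s and contact force between cap and the fingers below 0.01 N) or (linear speed of end_bell above 0.6 m/s and contact force between end_bell and the fingers below 0.01 N) or (linear speed of gear_cover above 0.6 m/s and contact force between gear_cover and the fingers below 0.01 N) or (linear speed of lid above 0.6 m/s and contact force between lid and the fingers below 0.01 N)).
It fails at once if the electric screwdriver or the jar of grease is pushed more than 30 mm from where it lay (distance of any of driver, jar from where it was at the start of the episode above 0.03 m).
It also fails if it takes over 109 s, if anything falls off the work surface, if the arm or the gripper's body presses on something with over 40 N, if the wrist force passes 120 N, or if a joint passes its speed limit or range.

ROBOT

A 6-joint arm with a two-finger parallel gripper is mounted at the origin on the work surface. World frame = base frame: x ahead of the robot, y to its left, z up, the work surface at z = 0. Lengths are in m, angles in rad, forces in N, time in s.
With the tool pointing down it reaches from about 0.225 to 0.875 m from the base axis. Payload 3.4 kg.
Tool frame: the origin (TCP) lies between the finger pads; the fingertips stand 19 mm ahead of it and the grasp point (between the pads) is the TCP; z points along the fingers, y is the line along which they close (so a half turn about z gives the same grasp; the last joint's range is limited). The gripper opens to 85 mm and grips with 20 to 120 N. Pads are 22 mm wide; open, the fingers measure 114 mm over their backs; the gripper's body (76 mm by 85 mm) begins 54 mm behind the grasp point. The pads swing forward as they close: fully open they stand 13 mm farther back than shut.
Start: joints at [-1.241, 0.276, 1.505, -0, 1.361, -0.121], TCP at [0.251, -0.518, 0.25] pointing down, gripper open.
Joint ranges: [-2.89, 2.89], [-0.75, 2.08], [0.22, 2.7], [-1.18, 4.32], [0.11, 2.71], [-2.7, 2.7]. Speed limits (rad/s): [2.57, 2.57, 3.14, 3.14, 3.14, 3.14].

INTERFACE

Orientations are given as a unit quaternion [w, x, y, z].
In Python, from rig import get_state, imaging, ticket gives the robot as it stands. The module is installed in compiled form; this text tells all that it offers.
- The arm moves only by the shell command python3 -m inch 'ROWS' [FORCE]. ROWS is JSON, a list of rows, each an object with "claw": the opening, from -1 (shut) to 1 (fully open); "travel": the shift along the world's x, y, z in units of 200 mm (1.0 is 200 mm), a list of three; "turn": the turn about the world's z in units of 180 degrees (1.0 is 180 degrees). A call has 1 to 5 rows; each row is the pose to reach, as a shift and turn from the pose commanded when the call began, turning the shorter way round; what a row does not reach only later rows make up. A row lasts 1/10 s, in which the tool goes at most 50 mm and 8.59 degrees, less where a joint would pass 70% of its speed; a pose out of reach is approached as far as the arm can. A call with a number of a shift or a turn outside -1 to 1 is refused whole. A call with a gripper value outside its range is refused whole. The fingers move at their own pace and stop on an object; FORCE is the grip in N (left out, the last holds). Time passes only in rows, so rows that repeat a pose let the fingers close. It gives the time, the measured TCP pose, the force, the opening and the grip force at its end, in the units of the state.
- get_state(): the state, without advancing time (a new reading comes with each control period).
- imaging.get_image(name): name is "side" or "top"; returns the picture (400x640x3 uint8, red, green, blue); there is no depth.
- imaging.camera_params(name): a dict with "camera_matrix" (3x3 intrinsics, pixels), "cam_to_world" (4x4, takes a point from camera to world coordinates). Camera axes: x right, y down, z forward; pixel columns grow to the right and rows downward; lengths in m; the calibration is good to about 2 mm. A picture is of the moment at which its call begins. camera_params takes no time and is no camera call.
- ticket.sign_off(): hands the job in; it is judged then, once.
The state is a dict: "clock": time; "qpos": joint angles; "qd": joint speeds; "effort": joint torques, N m; "position": TCP position; "ee_rot": TCP orientation; "contact_force": force on the tool from outside, world axes, zero at the start; "moment": the same for the moment, N m; "width": finger opening in m; "gripper_force": force on a finger pad.
Only numpy, scipy, OpenCV 4.12 (cv2) and the standard library are available. Lean on these libraries where they do the work, as an engineer would, in place of code of your own. Each camera call takes 0.05 s, during which the arm holds its last target. There are 200 camera calls.

## Working session

There is one attempt and no reset: what is moved stays moved. The work goes in short steps, Python scripts to look and compute and a shell command to move; the robot and the scene stay as the last step left them, time stands still between calls to the robot, and variables do not carry over. Pictures are saved under pics/ and viewed, at most 14 in all, crops included, and the job is handed in when it is done.

```bash
mkdir -p pics; cat > h.py <<'E'
import numpy as np, cv2
from rig import get_state, imaging, ticket
def snap(n,f):
    im=imaging.get_image(n); cv2.imwrite(f'pics/{f}.png',im[:,:,::-1]); return im
def ray(n,u,v,z):
    p=imaging.camera_params(n);K=np.array(p['camera_matrix']);T=np.array(p['cam_to_world'])
    d=T[:3,:3]@np.linalg.solve(K,[u,v,1.]);o=T[:3,3];return o+d*(z-o[2])/d[2]
def proj(n,P):
    p=imaging.camera_params(n);K=np.array(p['camera_matrix']);T=np.array(p['cam_to_world'])
    c=K@(T[:3,:3].T@(np.array(P,float)-T[:3,3]));return c[:2]/c[2]
def crop(src,dst,x,y,w,h,s):
    im=cv2.imread(f'pics/{src}.png')[y:y+h,x:x+w];cv2.imwrite(f'pics/{dst}.png',cv2.resize(im,None,fx=s,fy=s,interpolation=cv2.INTER_CUBIC))
E
python3 - <<'E'
from h import *
a=snap('top','top0');b=snap('side','side0')
cv2.imwrite('pics/both.png',np.vstack([a,b])[:,:,::-1][:, :] if 0 else cv2.resize(np.vstack([a,b])[:,:,::-1],(480,600)))
for n in('top','side'):print(imaging.camera_params(n))
print(get_state())
E
```

```text
{'camera_matrix': array([[385.74093626,   0.        , 320.73077789],
       [  0.        , 385.74093626, 194.52203004],
       [  0.        ,   0.        ,   1.        ]]), 'cam_to_world': array([[-0.00614354, -0.99553861,  0.09415479,  0.42571097],
       [-0.99997281,  0.00650014,  0.00348114, -0.00679162],
       [-0.00407763, -0.09413084, -0.99555148,  1.1294951 ],
       [ 0.        ,  0.        ,  0.        ,  1.        ]])}
{'camera_matrix': array([[426.93835128,   0.        , 316.80528495],
       [  0.        , 426.93835128, 205.16422162],
       [  0.        ,   0.        ,   1.        ]]), 'cam_to_world': array([[ 0.97853128, -0.10494195,  0.17738018,  0.34435762],
       [-0.20516236, -0.57792197,  0.78988265, -0.84600349],
       [ 0.01962008, -0.80931661, -0.58704486,  0.71747401],
       [ 0.        ,  0.        ,  0.        ,  1.        ]])}
{'clock': 0.1, 'qpos': array([-1.24105600e+00,  2.76542314e-01,  1.50602840e+00,  1.24951322e-05,
        1.36070219e+00, -1.21026784e-01]), 'qd': array([-7.95726704e-04, -3.37614441e-04, -3.89301502e-03,  1.65782168e-04,
        1.44178571e-03, -5.01908001e-05]), 'effort': array([ 6.40956332e-04, -4.17700446e+01, -2.46405333e+01, -1.53075284e-04,
        5.80342719e-03,  1.28628551e-05]), 'position': array([ 0.25034096, -0.51714437,  0.24951145]), 'ee_rot': array([-8.36187755e-04,  9.74708410e-01,  2.23478881e-01, -8.14375026e-05]), 'contact_force': array([-0.34531642, -0.42061665,  0.28923462]), 'moment': array([0.00506139, 0.00131212, 0.029471  ]), 'gripper_force': 0.0, 'width': 0.08552705796747506}
```

View pics/top0.png

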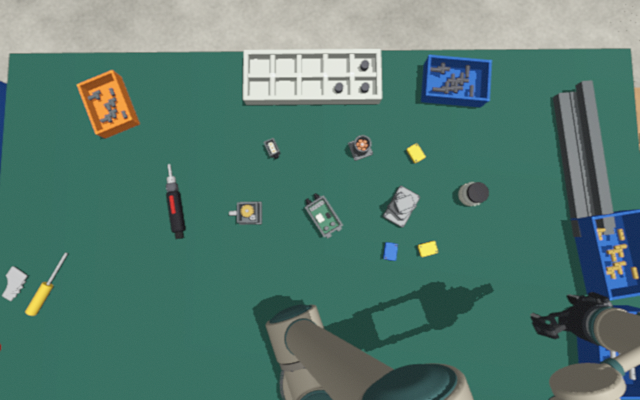

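View pics/side0.png

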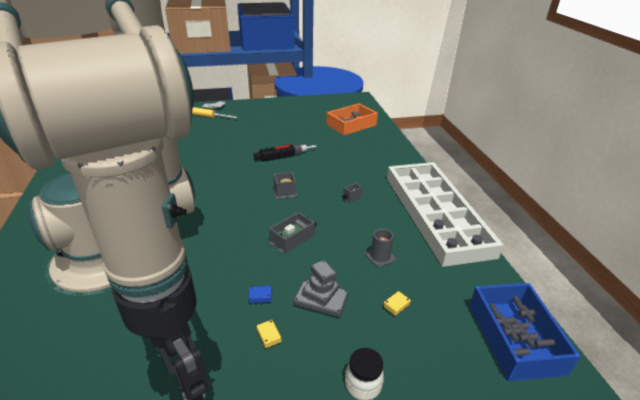

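The top picture shows the pile at (402,206), terminal box (272,148), motor (361,147), gearbox (249,212) and control box (323,216). The cap look-alikes are blue at (390,252) and yellow at (416,153) and (428,249). The grey cap on top of the pile at about (407,197) fits the description. I'll confirm with enlarged crops.

```bash
python3 - <<'E'
from h import *
crop('top0','t1',360,130,100,100,6)
crop('top0','t2',225,130,120,110,5)
crop('side0','s1',230,160,190,170,4) if 0 else crop('side0','s1',265,215,150,110,5)
E
```

```text
(no output)
```

View pics/t1.png

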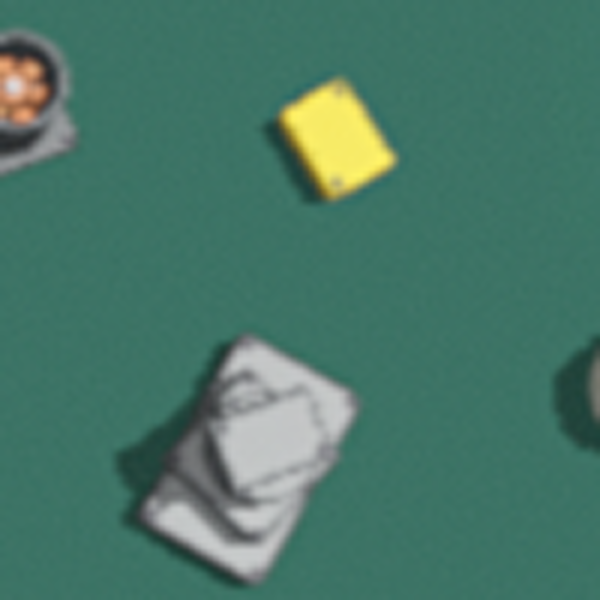

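View pics/t2.png

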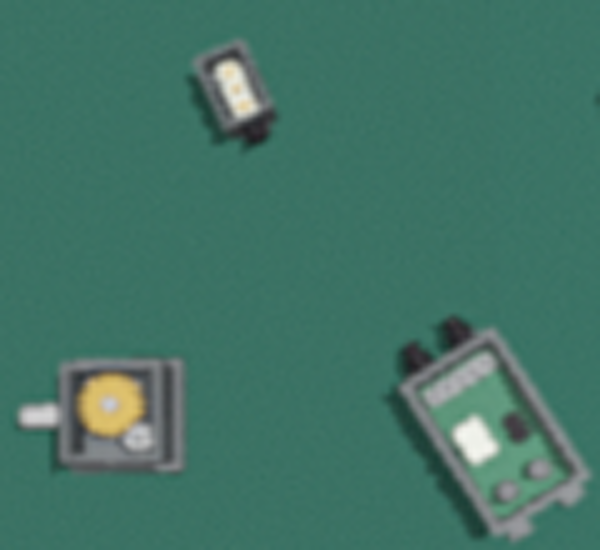

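View pics/s1.png

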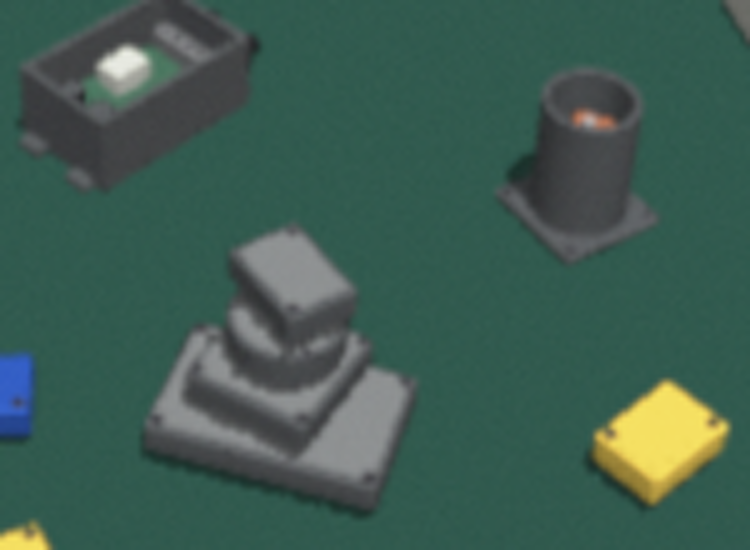

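The crops confirm the grey cap on top of the pile, with the round bell, square cover and lid below it. I'll fit the poses from the corner readings and check them with an overlay.

```bash
cat > fit.py <<'E'
from h import *
from scipy.optimize import least_squares
def c(o,s,pts): return [(o[0]+(x+.5)/s-.5,o[1]+(y+.5)/s-.5) for x,y in pts]
def rect(p,w,h,z):
    C,S=np.cos(p[2]),np.sin(p[2])
    return [(p[0]+C*a*w/2-S*b*h/2,p[1]+S*a*w/2+C*b*h/2,z) for a,b in((1,1),(1,-1),(-1,-1),(-1,1))]
def fit(name,w,h,z,obs):
    # obs: list of (cam,(u,v)); nearest-corner assignment, best over initial yaws
    r0=np.mean([ray(n,*p,z) for n,p in obs],0)
    best=None
    for y0 in np.linspace(0,np.pi,13)[:-1]:
        def res(p):
            out=[]
            for n,q in obs:
                d=np.array([proj(n,k) for k in rect(p,w,h,z)])-q
                out+=list(d[np.argmin((d**2).sum(1))])
            return out
        s=least_squares(res,[r0[0],r0[1],y0],x_scale=[.01,.01,.1],diff_step=1e-5,loss='soft_l1')
        if best is None or s.cost<best.cost:best=s
    print(name,best.x.round(4),'deg',round(np.degrees(best.x[2])%180,1),'rms px',round(np.sqrt(np.mean(np.square(res(best.x)))),2))
    return best.x
T=lambda pts:[('top',q) for q in c((360,130),6,pts)]
T2=lambda pts:[('top',q) for q in c((225,130),5,pts)]
S=lambda pts:[('side',q) for q in c((265,215),5,pts)]
E
python3 - <<'E'
from fit import *
P={}
P['cap']=(fit('cap',.048,.034,.096,T([(208,428),(303,388),(332,455),(240,498)])+S([(230,255),(295,228),(356,293),(291,320)])),.048,.034,.096)
P['lid']=(fit('lid',.104,.066,.024,T([(248,338),(358,405),(258,582),(140,512)])+S([(150,430),(415,382),(375,495)])),.104,.066,.024)
P['gear']=(fit('gear',.06,.06,.048,T([(250,540),(303,490)])+S([(195,368),(303,422),(370,345)])),.06,.06,.048)
P['term']=(fit('term',.044,.030,.038,T2([(196,63),(243,42),(272,110),(226,128)])),.044,.03,.038)
P['gbx']=(fit('gbx',.056,.056,.052,T2([(60,362),(163,361),(163,467),(60,467)])),.056,.056,.052)
P['ctl']=(fit('ctl',.1,.062,.044,T2([(400,385),(493,332),(588,473),(492,530)])+S([(22,70),(107,122),(250,45)])),.1,.062,.044)
m=ray('side',*S([(590,99)])[0][1],.072);print('motor side',m)
m2=ray('top',361.8,145.7,.072);print('motor top',m2)
b=ray('side',*S([(290,327)])[0][1],.072);print('bell side',b)
def draw(n,x,y,w,h,s):
    im=cv2.resize(cv2.imread(f'pics/{n}0.png')[y:y+h,x:x+w],None,fx=s,fy=s,interpolation=cv2.INTER_CUBIC)
    f=lambda q:((np.array([proj(n,k) for k in q])+.5-[x,y])*s-.5).astype(np.int32)
    for k,(p,a,b_,z) in P.items(): cv2.polylines(im,[f(rect(p,a,b_,z))],True,(0,0,255),1)
    for o,r in((m,.024),(b,.026)):
        t=np.linspace(0,6.28,40);cv2.polylines(im,[f(np.c_[o[0]+r*np.cos(t),o[1]+r*np.sin(t),0*t+.072])],True,(0,255,0),1)
    return im
a=draw('top',235,130,200,115,4);b2=draw('side',265,165,200,75,4)
cv2.imwrite('pics/o1.png',a)
cv2.imwrite('pics/o2.png',draw('side',265,165,160,150,5)[:600])
E
```

```text
Traceback (most recent call last):
  File "fit.py", line 18, in fit
    s=least_squares(res,[r0[0],r0[1],y0],x_scale=[.01,.01,.1],diff_step=1e-5,loss='soft_l1')
  File "fit.py", line 15, in res
    d=np.array([proj(n,k) for k in rect(p,w,h,z)])-q
                ~~~~^^^^^
  File "h.py", line 9, in proj
    p=imaging.camera_params(n);K=np.array(p['camera_matrix']);T=np.array(p['cam_to_world'])
ValueError: time passes only in moves, steps and waits
```

```bash
sed -i 's/imaging.camera_params(n);/CP(n);/; 1a import functools' h.py; sed -i '3a CP=functools.cache(lambda n: imaging.camera_params(n))' h.py; sed -i 's/diff_step=1e-5,//' fit.py
cat > run1.py <<'E'
from fit import *
P={}
P['cap']=(fit('cap',.048,.034,.096,T([(208,428),(303,388),(332,455),(240,498)])+S([(230,255),(295,228),(356,293),(291,320)])),.048,.034,.096)
P['lid']=(fit('lid',.104,.066,.024,T([(248,338),(358,405),(258,582),(140,512)])+S([(150,430),(415,382),(375,495)])),.104,.066,.024)
P['gear']=(fit('gear',.06,.06,.048,T([(250,540),(303,490)])+S([(195,368),(303,422),(370,345)])),.06,.06,.048)
P['term']=(fit('term',.044,.030,.038,T2([(196,63),(243,42),(272,110),(226,128)])),.044,.03,.038)
P['gbx']=(fit('gbx',.056,.056,.052,T2([(60,362),(163,361),(163,467),(60,467)])),.056,.056,.052)
P['ctl']=(fit('ctl',.1,.062,.044,T2([(400,385),(493,332),(588,473),(492,530)])+S([(22,70),(107,122),(250,45)])),.1,.062,.044)
m=ray('side',*S([(590,99)])[0][1],.072);print('motor side',m)
m2=ray('top',361.8,145.7,.072);print('motor top',m2)
b=ray('side',*S([(290,327)])[0][1],.072);print('bell side',b)
def draw(n,x,y,w,h,s):
    im=cv2.resize(cv2.imread(f'pics/{n}0.png')[y:y+h,x:x+w],None,fx=s,fy=s,interpolation=cv2.INTER_CUBIC)
    f=lambda q:((np.array([proj(n,k) for k in q])+.5-[x,y])*s-.5).astype(np.int32)
    for k,(p,a,b_,z) in P.items(): cv2.polylines(im,[f(rect(p,a,b_,z))],True,(0,0,255),1)
    for o,r in((m,.024),(b,.026)):
        t=np.linspace(0,6.28,40);cv2.polylines(im,[f(np.c_[o[0]+r*np.cos(t),o[1]+r*np.sin(t),0*t+.072])],True,(0,255,0),1)
    return im
cv2.imwrite('pics/o1.png',draw('top',235,130,200,115,4))
cv2.imwrite('pics/o2.png',draw('side',265,165,160,150,4))
E
python3 run1.py
```

```text
cap [ 0.4989 -0.2298  1.9509] deg 111.8 rms px 0.66
lid [ 0.4955 -0.2359  2.5913] deg 148.5 rms px 0.95
gear [ 0.4963 -0.2284  0.7625] deg 43.7 rms px 2.91
term [0.6679 0.138  3.5518] deg 23.5 rms px 0.24
gbx [0.4787 0.2037 3.1474] deg 0.3 rms px 0.44
ctl [ 0.4695 -0.0105  0.5687] deg 32.6 rms px 0.81
motor side [ 0.66837964 -0.12053261  0.072     ]
motor top [ 0.66159139 -0.11834392  0.072     ]
bell side [ 0.49696224 -0.23848183  0.072     ]
```

View pics/o1.png

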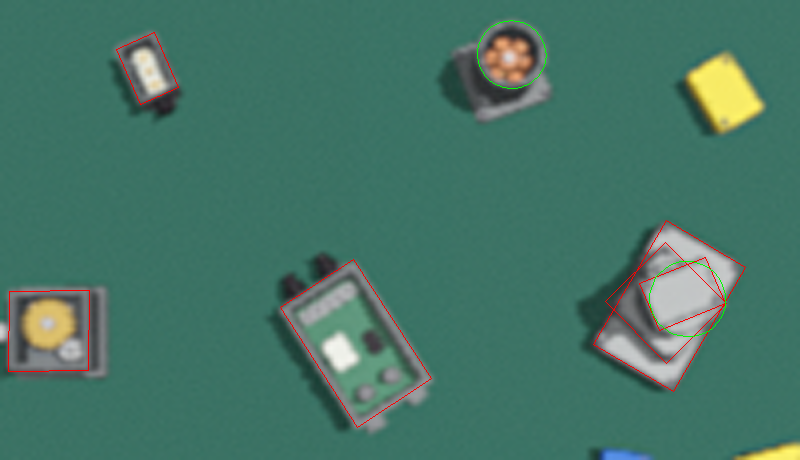

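View pics/o2.png

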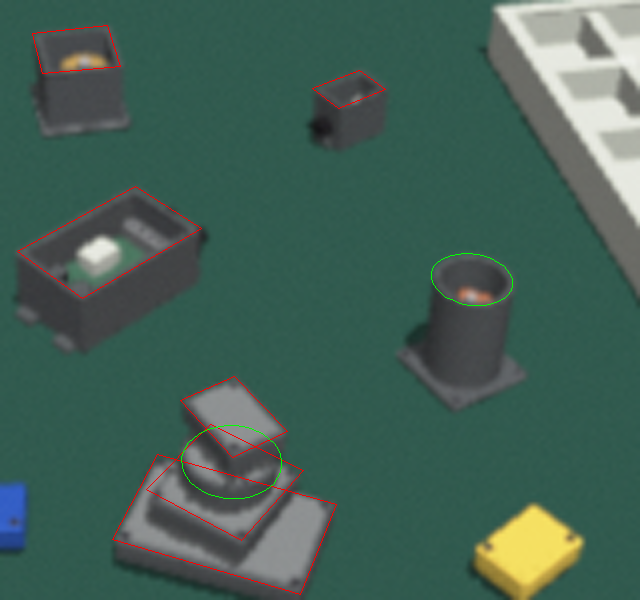

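The overlay agrees in both views for the cap, lid and three of the housings. The motor centre comes to about (0.6665, -0.120). I'll re-measure the gear cover and bell once they are uncovered, and go for the cap now.

```bash
cat > d.py <<'E'
# usage: d.py x y z closing_deg -> needed travel/turn units
import sys; from h import *
s=get_state();w,a,b,c=s['ee_rot'];cur=np.degrees(2*np.arctan2(b,a))-90
t=[float(v) for v in sys.argv[1:]]
e=(t[3]-cur+90)%180-90
print('t',round(s['clock'],2),'pos',s['position'].round(4),'close',round(cur,1),'q',s['qpos'].round(2),'w',round(s['width'],4),'gf',round(s['gripper_force'],1),'F',s['contact_force'].round(1))
print('travel',((np.array(t[:3])-s['position'])/.2).round(3),'turn',round(e/180,4))
E
python3 -m inch '[{"claw":1,"travel":[0.62,0.72,0],"turn":0.235},{"claw":1,"travel":[0.62,0.72,0],"turn":0.235},{"claw":1,"travel":[0.62,0.72,0],"turn":0.235},{"claw":1,"travel":[0.62,0.72,0],"turn":0.235},{"claw":1,"travel":[0.62,0.72,0],"turn":0.235}]' 40
python3 -m inch '[{"claw":1,"travel":[0.62,0.715,-0.3],"turn":0.235},{"claw":1,"travel":[0.62,0.715,-0.3],"turn":0.235},{"claw":1,"travel":[0.62,0.715,-0.3],"turn":0.235},{"claw":1,"travel":[0.62,0.715,-0.3],"turn":0.235},{"claw":1,"travel":[0.62,0.715,-0.3],"turn":0.235}]'
python3 d.py .499 -.230 .16 21.8
```

```text
clock: 0.6
position: [0.377, -0.3692, 0.2501]
ee_rot: [-0.001, 0.825, 0.565, 0.001]
contact_force: [-0.1, 0.0, 0.0]
width: 0.0856
gripper_force: 0.0
clock: 1.1
position: [0.5002, -0.2253, 0.1878]
ee_rot: [-0.002, 0.566, 0.825, 0.001]
contact_force: [-0.6, 0.5, 0.4]
width: 0.0852
gripper_force: 0.0
t 1.1 pos [ 0.5002 -0.2253  0.1878] close 21.1 q [-0.55  0.28  1.66  0.    1.21 -0.92] w 0.0852 gf 0.0 F [-0.6  0.5  0.4]
travel [-0.006 -0.024 -0.139] turn 0.004
```

```bash
python3 -m inch '[{"claw":1,"travel":[-0.006,-0.024,-0.15],"turn":0.004},{"claw":1,"travel":[-0.006,-0.024,-0.3],"turn":0.004},{"claw":1,"travel":[-0.006,-0.024,-0.4],"turn":0.004},{"claw":1,"travel":[-0.006,-0.024,-0.475],"turn":0.004},{"claw":1,"travel":[-0.006,-0.024,-0.475],"turn":0.004}]'
python3 d.py .499 -.230 .092 21.8
```

```text
clock: 1.6
position: [0.4956, -0.2343, 0.0928]
ee_rot: [-0.003, 0.565, 0.825, -0.0]
contact_force: [0.9, 0.5, 0.7]
width: 0.0856
gripper_force: 0.0
t 1.6 pos [ 0.4956 -0.2343  0.0928] close 21.2 q [-0.57  0.37  1.79  0.    0.99 -0.94] w 0.0856 gf 0.0 F [0.9 0.5 0.7]
travel [ 0.017  0.021 -0.004] turn 0.0036
```

```bash
python3 -m inch '[{"claw":1,"travel":[0.01,0.025,-0.01],"turn":0.003},{"claw":1,"travel":[0.01,0.025,-0.01],"turn":0.003},{"claw":1,"travel":[0.01,0.025,-0.01],"turn":0.003}]'
python3 d.py .499 -.230 .092 21.8
```

```text
clock: 1.9
position: [0.4999, -0.2305, 0.0942]
ee_rot: [0.001, 0.561, 0.828, 0.0]
contact_force: [-0.9, -0.6, 0.5]
width: 0.0851
gripper_force: 0.0
t 1.9 pos [ 0.4999 -0.2305  0.0942] close 21.7 q [-0.56  0.37  1.79  0.    0.98 -0.94] w 0.0851 gf 0.0 F [-0.9 -0.6  0.5]
travel [-0.005  0.003 -0.011] turn 0.0005
```

```bash
python3 -m inch '[{"claw":-1,"travel":[-0.003,0.003,-0.005],"turn":0},{"claw":-1,"travel":[-0.003,0.003,-0.005],"turn":0},{"claw":-1,"travel":[-0.003,0.003,-0.005],"turn":0},{"claw":-1,"travel":[-0.003,0.003,-0.005],"turn":0},{"claw":-1,"travel":[-0.003,0.003,-0.005],"turn":0}]' 40
python3 -m inch '[{"claw":-1,"travel":[0,0,0],"turn":0},{"claw":-1,"travel":[0,0,0],"turn":0},{"claw":-1,"travel":[0,0,0],"turn":0}]' 
python3 d.py .499 -.230 .092 21.8
```

```text
clock: 2.4
position: [0.499, -0.23, 0.0927]
ee_rot: [0.0, 0.561, 0.827, 0.0]
contact_force: [0.6, 0.8, 3.0]
width: 0.0333
gripper_force: 39.8
clock: 2.7
position: [0.499, -0.23, 0.0927]
ee_rot: [0.0, 0.561, 0.828, 0.0]
contact_force: [0.1, -0.0, 5.6]
width: 0.0331
gripper_force: 40.0
t 2.7 pos [ 0.499  -0.23    0.0927] close 21.7 q [-0.56  0.37  1.79  0.    0.98 -0.94] w 0.0331 gf 40.0 F [ 0.1 -0.   5.6]
travel [ 0.    -0.    -0.003] turn 0.0006
```

```bash
python3 -m inch '[{"claw":-1,"travel":[0,0,0.04],"turn":0},{"claw":-1,"travel":[0,0,0.12],"turn":0},{"claw":-1,"travel":[0,0,0.25],"turn":0},{"claw":-1,"travel":[0,0,0.4],"turn":0},{"claw":-1,"travel":[0,0,0.5],"turn":0}]'
python3 -m inch '[{"claw":-1,"travel":[0.15,0.4,0],"turn":0.04},{"claw":-1,"travel":[0.3,0.8,0],"turn":0.08},{"claw":-1,"travel":[0.45,0.9,0],"turn":0.12},{"claw":-1,"travel":[0.45,0.92,0],"turn":0.16},{"claw":-1,"travel":[0.45,0.92,0],"turn":0.2}]'
python3 -m inch '[{"claw":-1,"travel":[0.2,0.46,0],"turn":0.04},{"claw":-1,"travel":[0.395,0.7,0],"turn":0.08},{"claw":-1,"travel":[0.395,0.92,0],"turn":0.12},{"claw":-1,"travel":[0.395,0.92,0],"turn":0.16},{"claw":-1,"travel":[0.395,0.92,0],"turn":0.2}]'
python3 -m inch '[{"claw":-1,"travel":[0,0,0],"turn":0.04},{"claw":-1,"travel":[0,0,0],"turn":0.08},{"claw":-1,"travel":[0,0,0],"turn":0.11},{"claw":-1,"travel":[0,0,0],"turn":0.11},{"claw":-1,"travel":[0,0,0],"turn":0.11}]'
python3 d.py .668 .138 .06 113.5
python3 - <<'E'
from h import *
snap('top','top1');snap('side','side1')
a=cv2.imread('pics/top1.png');b=cv2.imread('pics/side1.png')
x=cv2.resize(a[170:230,365:445],(400,300),interpolation=cv2.INTER_CUBIC)
y=cv2.resize(b[260:320,285:365],(400,300),interpolation=cv2.INTER_CUBIC)
z=cv2.resize(a[110:170,235:315],(400,300),interpolation=cv2.INTER_CUBIC)
w=cv2.resize(b[155:215,310:390],(400,300),interpolation=cv2.INTER_CUBIC)
cv2.imwrite('pics/v1.png',np.vstack([np.hstack([x,y]),np.hstack([z,w])]))
E
```

```text
clock: 3.2
position: [0.499, -0.2299, 0.1941]
ee_rot: [0.001, 0.561, 0.828, 0.0]
contact_force: [0.5, 0.1, 0.5]
width: 0.0334
gripper_force: 39.6
clock: 3.7
position: [0.5909, -0.0407, 0.1922]
ee_rot: [0.0, 0.273, 0.962, 0.002]
contact_force: [-0.9, -0.6, -0.8]
width: 0.0332
gripper_force: 39.8
clock: 4.2
position: [0.6688, 0.1448, 0.1915]
ee_rot: [0.0, -0.038, 0.999, 0.002]
contact_force: [-1.0, -1.0, -0.6]
width: 0.0331
gripper_force: 40.0
clock: 4.7
position: [0.6675, 0.1382, 0.1921]
ee_rot: [-0.0, -0.203, 0.979, 0.0]
contact_force: [-0.3, 0.5, -0.2]
width: 0.0334
gripper_force: 40.0
t 4.7 pos [0.6675 0.1382 0.1921] close 113.4 q [ 0.1   0.47  1.35  0.    1.33 -1.88] w 0.0334 gf 40.0 F [-0.3  0.5 -0.2]
travel [ 0.003 -0.001 -0.66 ] turn 0.0007
```

View pics/v1.png

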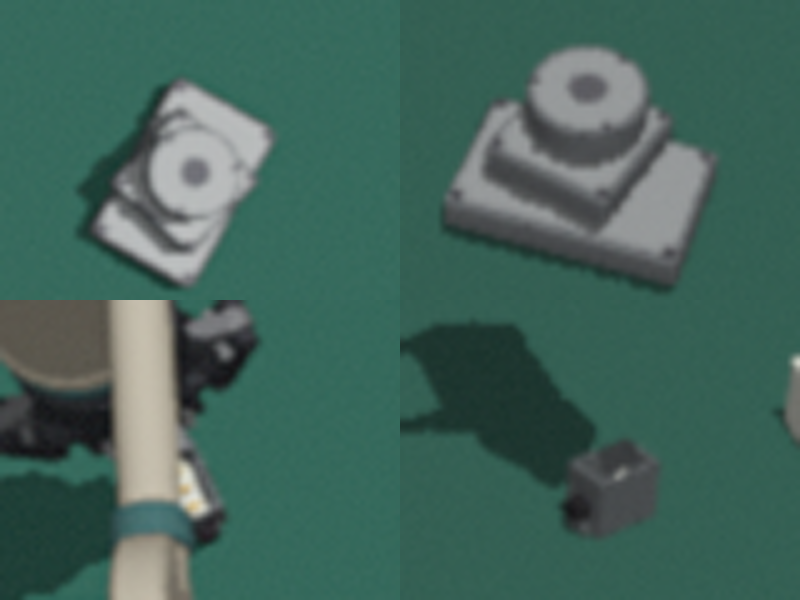

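The cap is off and in the grip. The bell's centre is in the top-left panel at (196,172) and in the side panel at (587,90). Lowering the cap.

```bash
python3 -m inch '[{"claw":-1,"travel":[0.003,0,-0.2],"turn":0},{"claw":-1,"travel":[0.003,0,-0.4],"turn":0},{"claw":-1,"travel":[0.003,0,-0.55],"turn":0},{"claw":-1,"travel":[0.003,0,-0.63],"turn":0},{"claw":-1,"travel":[0.003,0,-0.63],"turn":0}]'
python3 -m inch '[{"claw":-1,"travel":[0,0,-0.02],"turn":0},{"claw":-1,"travel":[0,0,-0.035],"turn":0},{"claw":-1,"travel":[0,0,-0.05],"turn":0},{"claw":-1,"travel":[0,0,-0.05],"turn":0}]'
python3 -m inch '[{"claw":-1,"travel":[0,0,-0.01],"turn":0},{"claw":-1,"travel":[0,0,-0.02],"turn":0},{"claw":-1,"travel":[0,0,-0.02],"turn":0}]'
python3 d.py .668 .138 .0505 113.5
python3 - <<'E'
from fit import *
V=lambda pts:[('top',q) for q in c((365,170),5,pts)]
W=lambda pts:[('side',q) for q in c((285,260),5,[(x-400,y) for x,y in pts])]
print('bell',ray('top',*V([(196.5,172)])[0][1],.072),ray('side',*W([(587,91)])[0][1],.072))
fit('gear',.06,.06,.048,W([(487,143),(607,190),(670,118)])+V([(178,250)]))
fit('lid',.104,.066,.024,V([(181,78),(274,135),(190,286),(91,230)])+W([(447,200),(717,157),(673,268)]))
E
```

```text
clock: 5.3
position: [0.6661, 0.1378, 0.0631]
ee_rot: [-0.003, -0.203, 0.979, 0.0]
contact_force: [-0.9, -0.1, -0.5]
width: 0.0333
gripper_force: 40.0
clock: 5.7
position: [0.6685, 0.1383, 0.0568]
ee_rot: [0.0, -0.204, 0.979, 0.0]
contact_force: [-0.9, -0.3, 0.6]
width: 0.033
gripper_force: 40.0
clock: 6.0
position: [0.6681, 0.1382, 0.0521]
ee_rot: [-0.0, -0.204, 0.979, 0.0]
contact_force: [-0.3, 0.9, -1.9]
width: 0.0331
gripper_force: 40.0
t 6.0 pos [0.6681 0.1382 0.0521] close 113.5 q [ 0.1   0.58  1.52  0.    1.04 -1.88] w 0.0331 gf 40.0 F [-0.3  0.9 -1.9]
travel [-0.001 -0.001 -0.008] turn 0.0001
bell [ 0.4981018 -0.2312227  0.072    ] [ 0.49709145 -0.23209783  0.072     ]
gear [ 0.497  -0.2265  0.8036] deg 46.0 rms px 1.24
lid [ 0.4955 -0.2352  2.592 ] deg 148.5 rms px 0.63
```

```bash
python3 -m inch '[{"claw":-1,"travel":[0,0,-0.005],"turn":0},{"claw":-1,"travel":[0,0,-0.01],"turn":0},{"claw":-1,"travel":[0,0,-0.01],"turn":0},{"claw":-1,"travel":[0,0,-0.01],"turn":0}]'
```

```text
clock: 6.4
position: [0.6684, 0.1382, 0.0508]
ee_rot: [0.0, -0.204, 0.979, 0.0]
contact_force: [-0.5, -0.9, 3.1]
width: 0.0334
gripper_force: 40.3
```

```bash
python3 -m inch '[{"claw":-1,"travel":[0,0,-0.007],"turn":0},{"claw":-1,"travel":[0,0,-0.007],"turn":0},{"claw":-1,"travel":[0,0,-0.007],"turn":0}]'
```

```text
clock: 6.7
position: [0.6684, 0.1382, 0.0507]
ee_rot: [0.0, -0.204, 0.979, -0.0]
contact_force: [-3.2, -1.4, 9.7]
width: 0.0334
gripper_force: 41.1
```

The cap is seated, with force rising at the expected height. Releasing it and going to the bell at (0.4977, -0.2315).

```bash
python3 -m inch '[{"claw":0.5,"travel":[0,0,0.005],"turn":0},{"claw":1,"travel":[0,0,0.005],"turn":0},{"claw":1,"travel":[0,0,0.005],"turn":0},{"claw":1,"travel":[0,0,0.1],"turn":0},{"claw":1,"travel":[0,0,0.3],"turn":0}]'
python3 -m inch '[{"claw":1,"travel":[0,0,0.2],"turn":-0.04},{"claw":1,"travel":[-0.1,-0.22,0.3],"turn":-0.08},{"claw":1,"travel":[-0.2,-0.44,0.3],"turn":-0.12},{"claw":1,"travel":[-0.3,-0.66,0.3],"turn":-0.16},{"claw":1,"travel":[-0.4,-0.88,0.3],"turn":-0.2}]'
python3 -m inch '[{"claw":1,"travel":[-0.1,-0.22,0],"turn":-0.04},{"claw":1,"travel":[-0.2,-0.44,0],"turn":-0.08},{"claw":1,"travel":[-0.3,-0.66,0],"turn":-0.12},{"claw":1,"travel":[-0.4,-0.88,0],"turn":-0.16},{"claw":1,"travel":[-0.45,-0.96,0],"turn":-0.175}]'
python3 -m inch '[{"claw":1,"travel":[0,0,0],"turn":0},{"claw":1,"travel":[0,0,0],"turn":0}]'
python3 d.py .4977 -.2315 .07 46
```

```text
clock: 7.2
position: [0.6655, 0.1378, 0.1051]
ee_rot: [-0.005, -0.203, 0.979, 0.001]
contact_force: [0.7, 0.2, 0.1]
width: 0.0854
gripper_force: 0.0
clock: 7.7
position: [0.5874, -0.0392, 0.1689]
ee_rot: [0.0, 0.111, 0.994, -0.0]
contact_force: [0.6, -0.2, 0.3]
width: 0.0855
gripper_force: 0.0
clock: 8.2
position: [0.4967, -0.2336, 0.1687]
ee_rot: [0.0, 0.378, 0.926, -0.001]
contact_force: [0.4, 1.3, -0.1]
width: 0.0851
gripper_force: 0.0
clock: 8.4
position: [0.4983, -0.2297, 0.1686]
ee_rot: [-0.0, 0.375, 0.927, 0.001]
contact_force: [0.8, 0.2, 0.6]
width: 0.0856
gripper_force: 0.0
t 8.4 pos [ 0.4983 -0.2297  0.1686] close 46.0 q [-0.56  0.3   1.69  0.    1.16 -1.36] w 0.0856 gf 0.0 F [0.8 0.2 0.6]
travel [-0.003 -0.009 -0.493] turn 0.0002
```

```bash
python3 -m inch '[{"claw":1,"travel":[-0.003,-0.009,-0.2],"turn":0},{"claw":1,"travel":[-0.003,-0.009,-0.35],"turn":0},{"claw":1,"travel":[-0.003,-0.009,-0.45],"turn":0},{"claw":1,"travel":[-0.003,-0.009,-0.49],"turn":0},{"claw":1,"travel":[-0.003,-0.009,-0.49],"turn":0}]'
python3 -m inch '[{"claw":1,"travel":[0,0,0],"turn":0},{"claw":1,"travel":[0,0,0],"turn":0}]'
python3 d.py .4977 -.2315 .07 46
python3 -m inch '[{"claw":-1,"travel":[0,0,0],"turn":0},{"claw":-1,"travel":[0,0,0],"turn":0},{"claw":-1,"travel":[0,0,0],"turn":0},{"claw":-1,"travel":[0,0,0],"turn":0},{"claw":-1,"travel":[0,0,0],"turn":0}]' 45
python3 -m inch '[{"claw":-1,"travel":[0,0,0.02],"turn":0},{"claw":-1,"travel":[0,0,0.04],"turn":0},{"claw":-1,"travel":[0,0,0.04],"turn":0}]'
```

```text
clock: 8.9
position: [0.4978, -0.2301, 0.0699]
ee_rot: [-0.001, 0.374, 0.928, 0.0]
contact_force: [-0.1, -0.4, 0.3]
width: 0.0856
gripper_force: 0.0
clock: 9.1
position: [0.4988, -0.2318, 0.0722]
ee_rot: [0.001, 0.374, 0.927, -0.0]
contact_force: [-0.1, 0.2, -0.0]
width: 0.0853
gripper_force: 0.0
t 9.1 pos [ 0.4988 -0.2318  0.0722] close 46.0 q [-0.56  0.4   1.81  0.    0.93 -1.37] w 0.0853 gf 0.0 F [-0.1  0.2 -0. ]
travel [-0.006  0.002 -0.011] turn -0.0002
clock: 9.6
position: [0.4981, -0.232, 0.072]
ee_rot: [0.001, 0.375, 0.927, -0.0]
contact_force: [-1.0, 0.4, 5.7]
width: 0.0499
gripper_force: 47.1
clock: 9.9
position: [0.498, -0.2318, 0.0794]
ee_rot: [0.0, 0.375, 0.927, -0.0]
contact_force: [-0.1, 0.2, -1.3]
width: 0.05
gripper_force: 46.8
```

```bash
python3 -m inch '[{"claw":-1,"travel":[0,0,0.1],"turn":0},{"claw":-1,"travel":[0,0,0.25],"turn":0},{"claw":-1,"travel":[0,0,0.4],"turn":0},{"claw":-1,"travel":[0,0,0.5],"turn":0},{"claw":-1,"travel":[0.1,0.07,0.5],"turn":0}]'
python3 -m inch '[{"claw":-1,"travel":[0.15,0.1,0],"turn":0},{"claw":-1,"travel":[0.3,0.2,0],"turn":0},{"claw":-1,"travel":[0.5,0.33,0],"turn":0},{"claw":-1,"travel":[0.65,0.45,0],"turn":0},{"claw":-1,"travel":[0.7425,0.49,0],"turn":0}]'
python3 -m inch '[{"claw":-1,"travel":[0,0,0],"turn":0},{"claw":-1,"travel":[0,0,0],"turn":0}]'
python3 d.py .6665 -.12 .1 46
python3 - <<'E'
from h import *
snap('top','top2');snap('side','side2')
a=cv2.imread('pics/top2.png');b=cv2.imread('pics/side2.png')
R=lambda i,x,y:cv2.resize(i[y:y+60,x:x+80],(400,300),interpolation=cv2.INTER_CUBIC)
cv2.imwrite('pics/v2.png',np.vstack([np.hstack([R(a,365,170),R(b,285,260)]),np.hstack([R(a,235,120),R(b,340,215)])]))
E
```

```text
clock: 10.4
position: [0.5179, -0.2196, 0.1822]
ee_rot: [0.003, 0.376, 0.927, -0.001]
contact_force: [0.5, 0.2, -0.4]
width: 0.0503
gripper_force: 47.1
clock: 10.9
position: [0.6682, -0.1167, 0.1782]
ee_rot: [-0.0, 0.374, 0.928, 0.001]
contact_force: [0.2, -1.2, -1.0]
width: 0.0499
gripper_force: 47.1
clock: 11.1
position: [0.6656, -0.1195, 0.1781]
ee_rot: [-0.001, 0.374, 0.927, -0.0]
contact_force: [0.1, -0.2, -0.3]
width: 0.0504
gripper_force: 47.1
t 11.1 pos [ 0.6656 -0.1195  0.1781] close 46.0 q [-0.28  0.47  1.38 -0.    1.29 -1.08] w 0.0504 gf 47.1 F [ 0.1 -0.2 -0.3]
travel [ 0.004 -0.003 -0.39 ] turn -0.0002
```

View pics/v2.png

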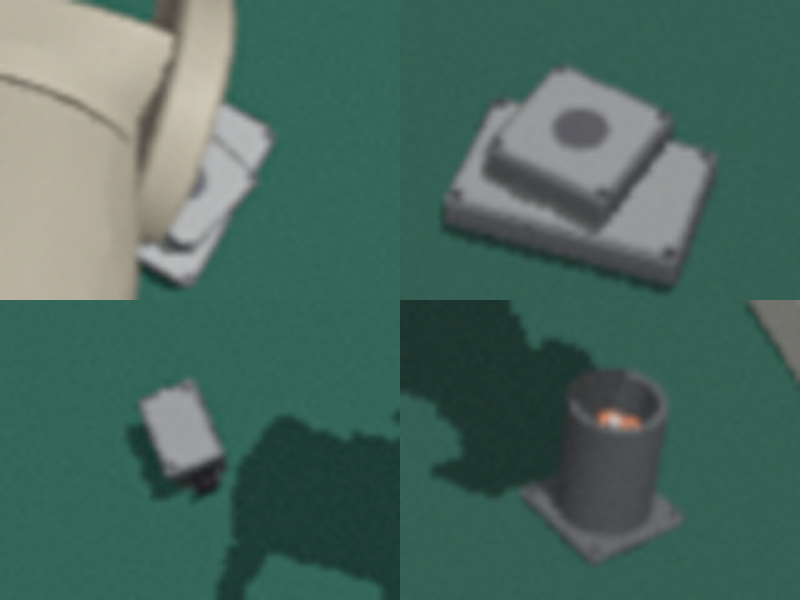

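The cap sits square on the terminal box and the gear cover is in clear view. The side panel gives a motor rim centre of about (616,400).

```bash
python3 - <<'E'
from fit import *
W=lambda pts:[('side',q) for q in c((285,260),5,[(x-400,y) for x,y in pts])]
M=c((340,215),5,[(216.5,100)])[0]
print('motor',ray('side',*M,.072))
for z in(.048,):fit('gear',.06,.06,z,W([(560,67),(672,116),(606,193),(489,145)]))
E
python3 -m inch '[{"claw":-1,"travel":[0.003,-0.002,-0.1],"turn":0},{"claw":-1,"travel":[0.003,-0.002,-0.25],"turn":0},{"claw":-1,"travel":[0.003,-0.002,-0.36],"turn":0},{"claw":-1,"travel":[0.003,-0.002,-0.38],"turn":0},{"claw":-1,"travel":[0.003,-0.002,-0.38],"turn":0}]'
python3 -m inch '[{"claw":-1,"travel":[0,0,-0.015],"turn":0},{"claw":-1,"travel":[0,0,-0.03],"turn":0},{"claw":-1,"travel":[0,0,-0.03],"turn":0},{"claw":-1,"travel":[0,0,-0.03],"turn":0}]'
python3 d.py .6665 -.12 .088 46
```

```text
motor [ 0.66883871 -0.12136543  0.072     ]
gear [ 0.4958 -0.2309  0.811 ] deg 46.5 rms px 1.13
clock: 11.7
position: [0.6658, -0.1206, 0.1026]
ee_rot: [-0.001, 0.375, 0.927, -0.0]
contact_force: [0.5, -0.2, -1.5]
width: 0.0506
gripper_force: 47.1
clock: 12.1
position: [0.6671, -0.12, 0.0975]
ee_rot: [0.0, 0.375, 0.927, 0.0]
contact_force: [0.1, 0.4, -1.3]
width: 0.05
gripper_force: 47.1
t 12.1 pos [ 0.6671 -0.12    0.0975] close 46.0 q [-0.28  0.53  1.48  0.    1.12 -1.08] w 0.05 gf 47.1 F [ 0.1  0.4 -1.3]
travel [-0.003  0.    -0.048] turn 0.0001
```

```bash
python3 -m inch '[{"claw":-1,"travel":[0,0,-0.01],"turn":0},{"claw":-1,"travel":[0,0,-0.02],"turn":0},{"claw":-1,"travel":[0,0,-0.02],"turn":0},{"claw":-1,"travel":[0,0,-0.02],"turn":0}]'
python3 -m inch '[{"claw":-1,"travel":[0,0,-0.01],"turn":0},{"claw":-1,"travel":[0,0,-0.015],"turn":0},{"claw":-1,"travel":[0,0,-0.015],"turn":0},{"claw":-1,"travel":[0,0,-0.015],"turn":0}]'
```

```text
clock: 12.5
position: [0.6667, -0.1199, 0.0928]
ee_rot: [-0.0, 0.375, 0.927, 0.0]
contact_force: [-0.1, -0.3, -0.6]
width: 0.05
gripper_force: 47.1
clock: 12.9
position: [0.6668, -0.12, 0.0899]
ee_rot: [0.0, 0.375, 0.927, 0.0]
contact_force: [-0.3, -0.4, -1.3]
width: 0.05
gripper_force: 47.1
```

```bash
python3 -m inch '[{"claw":-1,"travel":[0,0,-0.005],"turn":0},{"claw":-1,"travel":[0,0,-0.01],"turn":0},{"claw":-1,"travel":[0,0,-0.01],"turn":0},{"claw":-1,"travel":[0,0,-0.01],"turn":0}]'
```

```text
clock: 13.3
position: [0.6674, -0.1203, 0.0884]
ee_rot: [0.001, 0.375, 0.927, 0.0]
contact_force: [2.2, 0.2, 1.4]
width: 0.0498
gripper_force: 47.3
```

```bash
python3 -m inch '[{"claw":-1,"travel":[0,0,-0.005],"turn":0},{"claw":-1,"travel":[0,0,-0.008],"turn":0},{"claw":-1,"travel":[0,0,-0.008],"turn":0}]'
```

```text
clock: 13.6
position: [0.6675, -0.1203, 0.088]
ee_rot: [0.001, 0.375, 0.927, 0.0]
contact_force: [-0.6, -0.6, 7.1]
width: 0.0498
gripper_force: 47.9
```

Bell seated. I'll refit the gear cover using both views: top panel right corner (258,180) and bottom corner (183,248).

```bash
python3 - <<'E'
from fit import *
V=lambda pts:[('top',q) for q in c((365,170),5,pts)]
W=lambda pts:[('side',q) for q in c((285,260),5,[(x-400,y) for x,y in pts])]
fit('gear',.06,.06,.048,W([(560,67),(672,116),(606,193),(489,145)])+V([(258,180),(183,248)]))
print(ray('side',*W([(581,129)])[0][1],.048))
E
python3 -m inch '[{"claw":0.5,"travel":[0,0,0.008],"turn":0},{"claw":1,"travel":[0,0,0.008],"turn":0},{"claw":1,"travel":[0,0,0.008],"turn":0},{"claw":1,"travel":[0,0,0.1],"turn":0},{"claw":1,"travel":[0,0,0.3],"turn":0}]'
python3 -m inch '[{"claw":1,"travel":[-0.1,-0.066,0.2],"turn":0},{"claw":1,"travel":[-0.3,-0.2,0.2],"turn":0},{"claw":1,"travel":[-0.5,-0.33,0.2],"turn":0},{"claw":1,"travel":[-0.7,-0.46,0.2],"turn":0},{"claw":1,"travel":[-0.85,-0.55,0.1],"turn":0}]'
python3 -m inch '[{"claw":1,"travel":[0,0,0],"turn":0},{"claw":1,"travel":[0,0,0],"turn":0}]'
python3 d.py .4965 -.2305 .048 46.5
```

```text
gear [ 0.4963 -0.2293  0.7964] deg 45.6 rms px 1.06
[ 0.49548597 -0.23053078  0.048     ]
clock: 14.1
position: [0.6639, -0.1191, 0.1424]
ee_rot: [-0.005, 0.375, 0.927, -0.0]
contact_force: [0.5, 0.2, 0.0]
width: 0.0856
gripper_force: 0.0
clock: 14.6
position: [0.4959, -0.2318, 0.1683]
ee_rot: [0.002, 0.375, 0.927, -0.001]
contact_force: [0.4, -0.5, 0.6]
width: 0.0853
gripper_force: 0.0
clock: 14.8
position: [0.4962, -0.2301, 0.1659]
ee_rot: [-0.0, 0.376, 0.927, 0.0]
contact_force: [0.8, 1.0, -0.0]
width: 0.0855
gripper_force: 0.0
t 14.8 pos [ 0.4962 -0.2301  0.1659] close 45.9 q [-0.56  0.3   1.7   0.    1.15 -1.36] w 0.0855 gf 0.0 F [ 0.8  1.  -0. ]
travel [ 0.002 -0.002 -0.59 ] turn 0.0034
```

```bash
python3 -m inch '[{"claw":1,"travel":[0,-0.002,-0.2],"turn":0},{"claw":1,"travel":[0,-0.002,-0.4],"turn":0},{"claw":1,"travel":[0,-0.002,-0.52],"turn":0},{"claw":1,"travel":[0,-0.002,-0.58],"turn":0},{"claw":1,"travel":[0,-0.002,-0.58],"turn":0}]'
python3 -m inch '[{"claw":1,"travel":[0,0,-0.005],"turn":0},{"claw":1,"travel":[0,0,-0.005],"turn":0}]'
python3 d.py .4965 -.2305 .048 46
python3 -m inch '[{"claw":-1,"travel":[0,0,0],"turn":0},{"claw":-1,"travel":[0,0,0],"turn":0},{"claw":-1,"travel":[0,0,0],"turn":0},{"claw":-1,"travel":[0,0,0],"turn":0},{"claw":-1,"travel":[0,0,0],"turn":0}]' 50
python3 -m inch '[{"claw":-1,"travel":[0,0,0.02],"turn":0},{"claw":-1,"travel":[0,0,0.04],"turn":0},{"claw":-1,"travel":[0,0,0.04],"turn":0}]'
```

```text
clock: 15.3
position: [0.4973, -0.2296, 0.049]
ee_rot: [-0.001, 0.374, 0.927, 0.0]
contact_force: [0.6, 1.0, -0.6]
width: 0.0853
gripper_force: 0.0
clock: 15.5
position: [0.4983, -0.2309, 0.0507]
ee_rot: [0.002, 0.374, 0.927, -0.0]
contact_force: [0.5, -1.0, 0.5]
width: 0.0856
gripper_force: 0.0
t 15.5 pos [ 0.4983 -0.2309  0.0507] close 46.0 q [-0.56  0.42  1.84  0.    0.88 -1.36] w 0.0856 gf 0.0 F [ 0.5 -1.   0.5]
travel [-0.009  0.002 -0.013] turn -0.0001
clock: 16.0
position: [0.4974, -0.2309, 0.0508]
ee_rot: [0.001, 0.375, 0.927, -0.0]
contact_force: [-0.2, -1.0, 5.3]
width: 0.0588
gripper_force: 54.1
clock: 16.3
position: [0.4971, -0.2306, 0.058]
ee_rot: [0.001, 0.375, 0.927, -0.0]
contact_force: [-1.1, -0.3, -0.7]
width: 0.059
gripper_force: 54.0
```

```bash
python3 -m inch '[{"claw":-1,"travel":[0,0,0.1],"turn":0},{"claw":-1,"travel":[0,0,0.25],"turn":0},{"claw":-1,"travel":[0,0,0.4],"turn":0},{"claw":-1,"travel":[0,0.1,0.55],"turn":0},{"claw":-1,"travel":[0,0.25,0.55],"turn":0}]'
python3 -m inch '[{"claw":-1,"travel":[0,0.2,0],"turn":-0.04},{"claw":-1,"travel":[0,0.4,0],"turn":-0.08},{"claw":-1,"travel":[0,0.6,0],"turn":-0.12},{"claw":-1,"travel":[0,0.8,0],"turn":-0.16},{"claw":-1,"travel":[0,0.96,0],"turn":-0.2}]'
python3 -m inch '[{"claw":-1,"travel":[0,0.2,0],"turn":-0.04},{"claw":-1,"travel":[0,0.4,0],"turn":-0.054},{"claw":-1,"travel":[-0.05,0.6,0],"turn":-0.054},{"claw":-1,"travel":[-0.08,0.8,0],"turn":-0.054},{"claw":-1,"travel":[-0.092,0.957,0],"turn":-0.054}]'
python3 -m inch '[{"claw":-1,"travel":[0,0,0],"turn":0},{"claw":-1,"travel":[0,0,0],"turn":0}]'
python3 d.py .4787 .2027 .082 0.3
```

```text
clock: 16.8
position: [0.4997, -0.1825, 0.1715]
ee_rot: [0.005, 0.376, 0.927, -0.001]
contact_force: [1.1, 0.5, -1.0]
width: 0.0587
gripper_force: 54.4
clock: 17.3
position: [0.4962, 0.0137, 0.1672]
ee_rot: [-0.0, 0.645, 0.764, 0.0]
contact_force: [0.2, -0.0, -2.2]
width: 0.0589
gripper_force: 54.4
clock: 17.8
position: [0.4772, 0.2051, 0.1671]
ee_rot: [-0.0, 0.705, 0.709, -0.0]
contact_force: [0.6, -0.3, -1.7]
width: 0.0584
gripper_force: 54.4
clock: 18.0
position: [0.478, 0.2034, 0.1671]
ee_rot: [0.0, 0.705, 0.709, -0.0]
contact_force: [0.4, 0.3, -0.7]
width: 0.0588
gripper_force: 54.4
t 18.0 pos [0.478  0.2034 0.1671] close 0.4 q [ 0.27  0.26  1.75 -0.    1.13  0.26] w 0.0588 gf 54.4 F [ 0.4  0.3 -0.7]
travel [ 0.004 -0.003 -0.425] turn -0.0005
```

Lower it, and take a side and top look at the freed lid, plus a check on the bell.

```bash
python3 -m inch '[{"claw":-1,"travel":[0.004,-0.003,-0.15],"turn":0},{"claw":-1,"travel":[0.004,-0.003,-0.3],"turn":0},{"claw":-1,"travel":[0.004,-0.003,-0.4],"turn":0},{"claw":-1,"travel":[0.004,-0.003,-0.42],"turn":0},{"claw":-1,"travel":[0.004,-0.003,-0.42],"turn":0}]'
python3 -m inch '[{"claw":-1,"travel":[0,0,-0.01],"turn":0},{"claw":-1,"travel":[0,0,-0.025],"turn":0},{"claw":-1,"travel":[0,0,-0.025],"turn":0},{"claw":-1,"travel":[0,0,-0.025],"turn":0}]'
python3 d.py .4787 .2027 .0705 0.3
python3 - <<'E'
from h import *
snap('top','top3');snap('side','side3')
a=cv2.imread('pics/top3.png');b=cv2.imread('pics/side3.png')
R=lambda i,x,y:cv2.resize(i[y:y+60,x:x+80],(400,300),interpolation=cv2.INTER_CUBIC)
cv2.imwrite('pics/v3.png',np.vstack([np.hstack([R(a,365,170),R(b,285,260)]),np.hstack([R(b,250,160),R(b,340,215)])]))
E
```

```text
clock: 18.5
position: [0.4791, 0.2014, 0.0829]
ee_rot: [-0.0, 0.706, 0.708, -0.001]
contact_force: [-0.2, -0.2, -1.1]
width: 0.0587
gripper_force: 54.3
clock: 18.9
position: [0.4795, 0.2025, 0.0788]
ee_rot: [0.0, 0.705, 0.709, 0.0]
contact_force: [-0.8, 0.5, -1.7]
width: 0.0589
gripper_force: 54.4
t 18.9 pos [0.4795 0.2025 0.0788] close 0.3 q [ 0.27  0.35  1.87 -0.    0.92  0.26] w 0.0589 gf 54.4 F [-0.8  0.5 -1.7]
travel [-0.004  0.001 -0.042] turn 0.0001
```

View pics/v3.png

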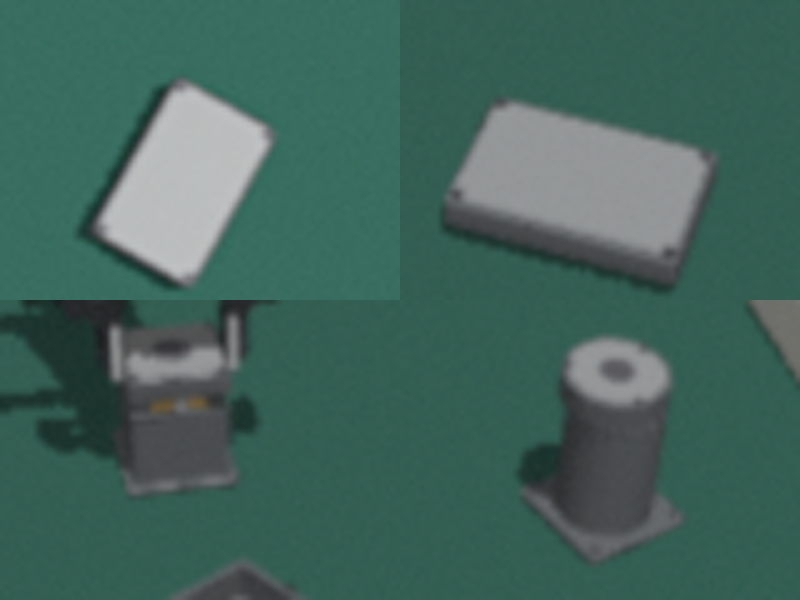

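The lid is free and in clear view, the bell is down on the motor, and the gear cover hovers centred over the gearbox. Going on down.

```bash
python3 - <<'E'
from fit import *
V=lambda pts:[('top',q) for q in c((365,170),5,pts)]
W=lambda pts:[('side',q) for q in c((285,260),5,[(x-400,y) for x,y in pts])]
t=V([(181,78),(274,133),(190,286),(91,232)]);s=W([(502,99),(717,155),(675,263),(446,203)])
for o in(t,s,t+s):fit('lid',.104,.066,.024,o)
E
python3 -m inch '[{"claw":-1,"travel":[0,0,-0.01],"turn":0},{"claw":-1,"travel":[0,0,-0.02],"turn":0},{"claw":-1,"travel":[0,0,-0.025],"turn":0},{"claw":-1,"travel":[0,0,-0.025],"turn":0}]'
python3 -m inch '[{"claw":-1,"travel":[0,0,-0.008],"turn":0},{"claw":-1,"travel":[0,0,-0.012],"turn":0},{"claw":-1,"travel":[0,0,-0.012],"turn":0},{"claw":-1,"travel":[0,0,-0.012],"turn":0}]'
```

```text
lid [ 0.4957 -0.2343  2.6074] deg 149.4 rms px 0.51
lid [ 0.4961 -0.2364 -0.5358] deg 149.3 rms px 0.74
lid [ 0.4959 -0.2353  2.6054] deg 149.3 rms px 0.69
clock: 19.4
position: [0.479, 0.2024, 0.0731]
ee_rot: [-0.0, 0.705, 0.709, -0.0]
contact_force: [0.1, -1.4, -0.9]
width: 0.0585
gripper_force: 54.4
clock: 19.8
position: [0.4792, 0.2024, 0.0709]
ee_rot: [0.0, 0.705, 0.709, 0.0]
contact_force: [0.6, 0.4, -0.8]
width: 0.059
gripper_force: 54.4
```

```bash
python3 -m inch '[{"claw":-1,"travel":[0,0,-0.005],"turn":0},{"claw":-1,"travel":[0,0,-0.01],"turn":0},{"claw":-1,"travel":[0,0,-0.01],"turn":0},{"claw":-1,"travel":[0,0,-0.01],"turn":0}]'
```

```text
clock: 20.2
position: [0.4793, 0.2024, 0.0707]
ee_rot: [0.0, 0.705, 0.709, 0.0]
contact_force: [-4.3, -1.1, 12.7]
width: 0.0583
gripper_force: 55.9
```

```bash
python3 -m inch '[{"claw":0.5,"travel":[0,0,0.01],"turn":0},{"claw":1,"travel":[0,0,0.01],"turn":0},{"claw":1,"travel":[0,0,0.01],"turn":0},{"claw":1,"travel":[0,0,0.1],"turn":0},{"claw":1,"travel":[0,0,0.3],"turn":0}]'
python3 -m inch '[{"claw":1,"travel":[0,-0.1,0.2],"turn":0.04},{"claw":1,"travel":[0,-0.3,0.2],"turn":0.08},{"claw":1,"travel":[0,-0.5,0.2],"turn":0.12},{"claw":1,"travel":[0,-0.7,0.2],"turn":0.16},{"claw":1,"travel":[0,-0.9,0.2],"turn":0.2}]'
python3 -m inch '[{"claw":1,"travel":[0.02,-0.2,0],"turn":0.04},{"claw":1,"travel":[0.05,-0.4,0],"turn":0.08},{"claw":1,"travel":[0.08,-0.6,0],"turn":0.12},{"claw":1,"travel":[0.083,-0.8,0],"turn":0.128},{"claw":1,"travel":[0.083,-0.98,0],"turn":0.128}]'
python3 -m inch '[{"claw":1,"travel":[0,-0.2,0],"turn":0},{"claw":1,"travel":[0,-0.31,0],"turn":0},{"claw":1,"travel":[0,-0.31,0],"turn":0},{"claw":1,"travel":[0,-0.31,0],"turn":0}]'
python3 d.py .4959 -.2353 .024 59.3
```

```text
clock: 20.7
position: [0.4767, 0.2016, 0.1264]
ee_rot: [-0.002, 0.705, 0.709, -0.004]
contact_force: [0.6, -0.6, 0.0]
width: 0.0854
gripper_force: 0.0
clock: 21.2
position: [0.479, 0.021, 0.1689]
ee_rot: [0.0, 0.449, 0.893, 0.0]
contact_force: [0.2, -0.5, -0.3]
width: 0.0857
gripper_force: 0.0
clock: 21.7
position: [0.4958, -0.1756, 0.1686]
ee_rot: [-0.0, 0.265, 0.964, 0.0]
contact_force: [-0.5, -0.3, 0.6]
width: 0.0856
gripper_force: 0.0
clock: 22.1
position: [0.4954, -0.2354, 0.1683]
ee_rot: [-0.001, 0.265, 0.964, 0.001]
contact_force: [-1.0, 0.3, 0.2]
width: 0.0855
gripper_force: 0.0
t 22.1 pos [ 0.4954 -0.2354  0.1683] close 59.2 q [-0.57  0.3   1.69  0.    1.16 -1.61] w 0.0855 gf 0.0 F [-1.   0.3  0.2]
travel [ 0.002  0.001 -0.722] turn 0.0004
```

```bash
python3 -m inch '[{"claw":1,"travel":[0,0,-0.2],"turn":0},{"claw":1,"travel":[0,0,-0.4],"turn":0},{"claw":1,"travel":[0,0,-0.55],"turn":0},{"claw":1,"travel":[0,0,-0.66],"turn":0},{"claw":1,"travel":[0,0,-0.7],"turn":0}]'
python3 -m inch '[{"claw":1,"travel":[0,0,-0.02],"turn":0},{"claw":1,"travel":[0,0,-0.02],"turn":0},{"claw":1,"travel":[0,0,-0.02],"turn":0}]'
python3 d.py .4959 -.2353 .024 59.3
python3 -m inch '[{"claw":-1,"travel":[0,0,0],"turn":0},{"claw":-1,"travel":[0,0,0],"turn":0},{"claw":-1,"travel":[0,0,0],"turn":0},{"claw":-1,"travel":[0,0,0],"turn":0},{"claw":-1,"travel":[0,0,0],"turn":0}]' 60
python3 -m inch '[{"claw":-1,"travel":[0,0,0.02],"turn":0},{"claw":-1,"travel":[0,0,0.04],"turn":0},{"claw":-1,"travel":[0,0,0.04],"turn":0}]'
```

```text
clock: 22.6
position: [0.4942, -0.233, 0.0267]
ee_rot: [-0.003, 0.264, 0.965, 0.001]
contact_force: [0.0, -0.5, 1.1]
width: 0.0856
gripper_force: 0.0
clock: 22.9
position: [0.4967, -0.2358, 0.0261]
ee_rot: [0.001, 0.264, 0.964, -0.0]
contact_force: [0.9, 0.7, -0.2]
width: 0.0853
gripper_force: 0.0
t 22.9 pos [ 0.4967 -0.2358  0.0261] close 59.3 q [-0.57  0.46  1.86  0.    0.82 -1.61] w 0.0853 gf 0.0 F [ 0.9  0.7 -0.2]
travel [-0.004  0.002 -0.011] turn -0.0002
clock: 23.4
position: [0.4965, -0.2359, 0.0265]
ee_rot: [0.001, 0.265, 0.964, -0.0]
contact_force: [-0.6, 1.0, 6.0]
width: 0.0639
gripper_force: 66.1
clock: 23.7
position: [0.4961, -0.2358, 0.0335]
ee_rot: [0.001, 0.265, 0.964, -0.0]
contact_force: [0.3, -0.3, -1.5]
width: 0.0641
gripper_force: 66.8
```

```bash
python3 -m inch '[{"claw":-1,"travel":[0,0,0.1],"turn":0},{"claw":-1,"travel":[0,0,0.25],"turn":0},{"claw":-1,"travel":[0,0,0.4],"turn":0},{"claw":-1,"travel":[0,0,0.5],"turn":0.03},{"claw":-1,"travel":[0,0.05,0.5],"turn":0.07}]'
python3 -m inch '[{"claw":-1,"travel":[0,0.2,0],"turn":0.04},{"claw":-1,"travel":[0,0.4,0],"turn":0.08},{"claw":-1,"travel":[-0.05,0.6,0],"turn":0.12},{"claw":-1,"travel":[-0.1,0.8,0],"turn":0.16},{"claw":-1,"travel":[-0.134,0.95,0],"turn":0.2}]'
python3 -m inch '[{"claw":-1,"travel":[0,0.126,0],"turn":0.04},{"claw":-1,"travel":[0,0.126,0],"turn":0.082},{"claw":-1,"travel":[0,0.126,0],"turn":0.082},{"claw":-1,"travel":[0,0.126,0],"turn":0.082},{"claw":-1,"travel":[0,0.126,0],"turn":0.082}]'
python3 d.py .4695 -.0105 .074 122.6
```

```text
clock: 24.2
position: [0.4979, -0.2277, 0.1361]
ee_rot: [0.003, 0.155, 0.988, -0.002]
contact_force: [0.6, -0.0, -3.1]
width: 0.0644
gripper_force: 67.3
clock: 24.7
position: [0.4674, -0.0334, 0.1326]
ee_rot: [-0.001, -0.158, 0.987, 0.001]
contact_force: [0.6, 0.1, -2.2]
width: 0.064
gripper_force: 67.3
clock: 25.2
position: [0.4691, -0.0109, 0.1328]
ee_rot: [-0.0, -0.28, 0.96, 0.0]
contact_force: [-0.2, -0.3, -3.4]
width: 0.0639
gripper_force: 67.3
t 25.2 pos [ 0.4691 -0.0109  0.1328] close 122.5 q [-0.17  0.22  1.9  -0.    1.02 -2.31] w 0.0639 gf 67.3 F [-0.2 -0.3 -3.4]
travel [ 0.002  0.002 -0.294] turn 0.0004
```

```bash
python3 -m inch '[{"claw":-1,"travel":[0.002,0.002,-0.12],"turn":0},{"claw":-1,"travel":[0.002,0.002,-0.22],"turn":0},{"claw":-1,"travel":[0.002,0.002,-0.28],"turn":0},{"claw":-1,"travel":[0.002,0.002,-0.295],"turn":0},{"claw":-1,"travel":[0.002,0.002,-0.295],"turn":0}]'
python3 -m inch '[{"claw":-1,"travel":[0,0,-0.01],"turn":0},{"claw":-1,"travel":[0,0,-0.015],"turn":0},{"claw":-1,"travel":[0,0,-0.015],"turn":0},{"claw":-1,"travel":[0,0,-0.015],"turn":0}]'
python3 d.py .4695 -.0105 .0623 122.6
python3 - <<'E'
from h import *
snap('top','top4');snap('side','side4')
a=cv2.imread('pics/top4.png');b=cv2.imread('pics/side4.png')
R=lambda i,x,y:cv2.resize(i[y:y+60,x:x+80],(400,300),interpolation=cv2.INTER_CUBIC)
cv2.imwrite('pics/v4.png',np.vstack([np.hstack([R(a,285,185),R(b,255,200)]),np.hstack([R(b,250,160),R(a,230,180)])]))
E
```

```text
clock: 25.7
position: [0.4694, -0.0104, 0.0736]
ee_rot: [-0.0, -0.28, 0.96, 0.0]
contact_force: [0.2, -0.2, -2.6]
width: 0.0643
gripper_force: 67.3
clock: 26.1
position: [0.4696, -0.01, 0.0713]
ee_rot: [0.0, -0.281, 0.96, -0.0]
contact_force: [-0.1, -0.0, -2.3]
width: 0.0643
gripper_force: 67.3
t 26.1 pos [ 0.4696 -0.01    0.0713] close 122.7 q [-0.17  0.3   1.99  0.    0.86 -2.31] w 0.0643 gf 67.3 F [-0.1 -0.  -2.3]
travel [-0.001 -0.003 -0.045] turn -0.0004
```

View pics/v4.png

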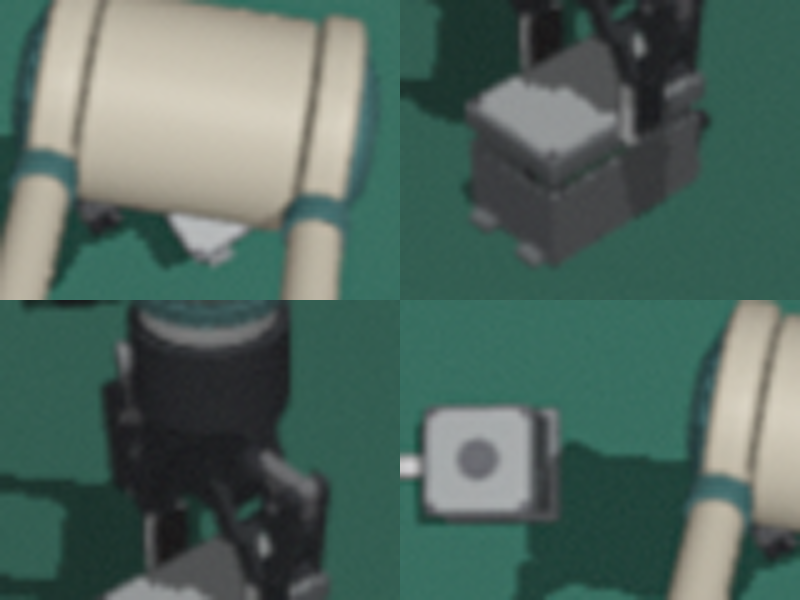

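The gear cover is seated square and the lid is aligned just above the control box. Lowering it.

```bash
python3 -m inch '[{"claw":-1,"travel":[0,-0.001,-0.01],"turn":0},{"claw":-1,"travel":[0,-0.001,-0.02],"turn":0},{"claw":-1,"travel":[0,-0.001,-0.025],"turn":0},{"claw":-1,"travel":[0,-0.001,-0.025],"turn":0}]'
python3 -m inch '[{"claw":-1,"travel":[0,0,-0.008],"turn":0},{"claw":-1,"travel":[0,0,-0.015],"turn":0},{"claw":-1,"travel":[0,0,-0.015],"turn":0},{"claw":-1,"travel":[0,0,-0.015],"turn":0}]'
```

```text
clock: 26.6
position: [0.4692, -0.0102, 0.0657]
ee_rot: [-0.0, -0.281, 0.96, 0.0]
contact_force: [0.1, -0.4, -1.8]
width: 0.0641
gripper_force: 67.3
clock: 27.0
position: [0.4694, -0.0102, 0.0629]
ee_rot: [-0.0, -0.281, 0.96, 0.0]
contact_force: [0.0, 0.0, -2.4]
width: 0.0646
gripper_force: 67.3
```

```bash
python3 -m inch '[{"claw":-1,"travel":[0,0,-0.005],"turn":0},{"claw":-1,"travel":[0,0,-0.01],"turn":0},{"claw":-1,"travel":[0,0,-0.01],"turn":0},{"claw":-1,"travel":[0,0,-0.01],"turn":0}]'
```

```text
clock: 27.4
position: [0.4695, -0.0102, 0.0625]
ee_rot: [0.0, -0.281, 0.96, -0.0]
contact_force: [-3.3, 0.7, 11.6]
width: 0.0641
gripper_force: 68.9
```

The lid is seated. Release, retreat clear to the right, and take a final look.

```bash
python3 -m inch '[{"claw":0.8,"travel":[0,0,0.01],"turn":0},{"claw":1,"travel":[0,0,0.01],"turn":0},{"claw":1,"travel":[0,0,0.01],"turn":0},{"claw":1,"travel":[0,0,0.1],"turn":0},{"claw":1,"travel":[0,0,0.3],"turn":0}]'
python3 -m inch '[{"claw":1,"travel":[0,0,0.2],"turn":0},{"claw":1,"travel":[0,0,0.4],"turn":0},{"claw":1,"travel":[0,-0.2,0.6],"turn":-0.04},{"claw":1,"travel":[0,-0.4,0.6],"turn":-0.08},{"claw":1,"travel":[0,-0.6,0.6],"turn":-0.12}]'
python3 -m inch '[{"claw":1,"travel":[-0.05,-0.2,0],"turn":-0.04},{"claw":1,"travel":[-0.1,-0.4,0],"turn":-0.08},{"claw":1,"travel":[-0.2,-0.6,0],"turn":-0.12},{"claw":1,"travel":[-0.3,-0.8,0],"turn":-0.16},{"claw":1,"travel":[-0.4,-0.9,0],"turn":-0.2}]'
python3 -m inch '[{"claw":1,"travel":[-0.1,-0.2,0],"turn":0},{"claw":1,"travel":[-0.2,-0.4,0],"turn":0},{"claw":1,"travel":[-0.2,-0.4,0],"turn":0},{"claw":1,"travel":[-0.2,-0.4,0],"turn":0}]'
python3 - <<'E'
from h import *
snap('top','top5');snap('side','side5')
a=cv2.imread('pics/top5.png');b=cv2.imread('pics/side5.png')
A=cv2.resize(a[125:245,220:380],(400,300),interpolation=cv2.INTER_CUBIC)
B=cv2.resize(b[155:275,260:420],(800,600),interpolation=cv2.INTER_CUBIC)
cv2.imwrite('pics/v5.png',B);cv2.imwrite('pics/v6.png',cv2.resize(A,(800,600)))
E
```

```text
clock: 27.9
position: [0.4669, -0.0098, 0.1188]
ee_rot: [-0.004, -0.281, 0.96, 0.002]
contact_force: [0.6, 0.3, -1.0]
width: 0.0854
gripper_force: 0.0
clock: 28.4
position: [0.4704, -0.1319, 0.243]
ee_rot: [0.002, -0.095, 0.996, -0.001]
contact_force: [0.1, -0.1, 0.2]
width: 0.0854
gripper_force: 0.0
clock: 28.9
position: [0.3886, -0.3134, 0.2405]
ee_rot: [0.0, 0.219, 0.976, -0.001]
contact_force: [0.7, -0.9, 0.0]
width: 0.0854
gripper_force: 0.0
clock: 29.3
position: [0.3488, -0.3906, 0.2403]
ee_rot: [-0.0, 0.217, 0.976, 0.001]
contact_force: [0.1, 0.4, -0.4]
width: 0.0852
gripper_force: 0.0
```

View pics/v5.png

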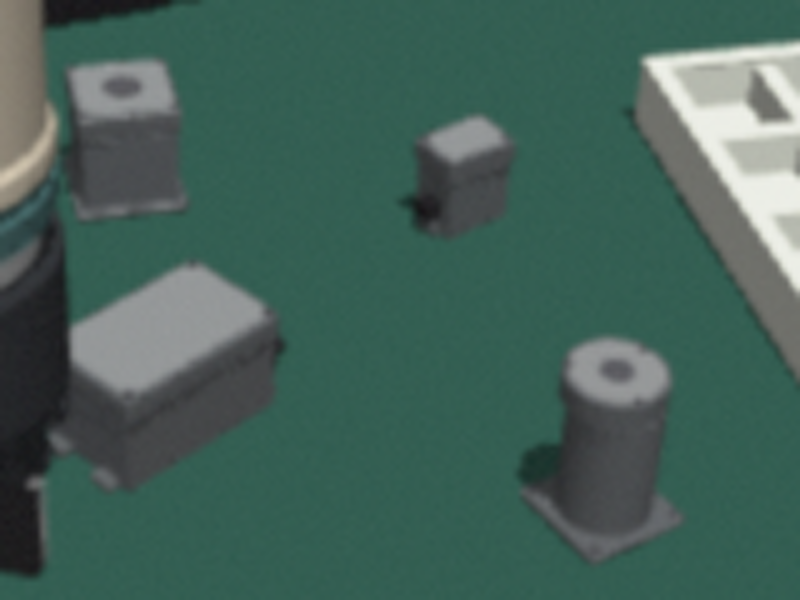

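View pics/v6.png

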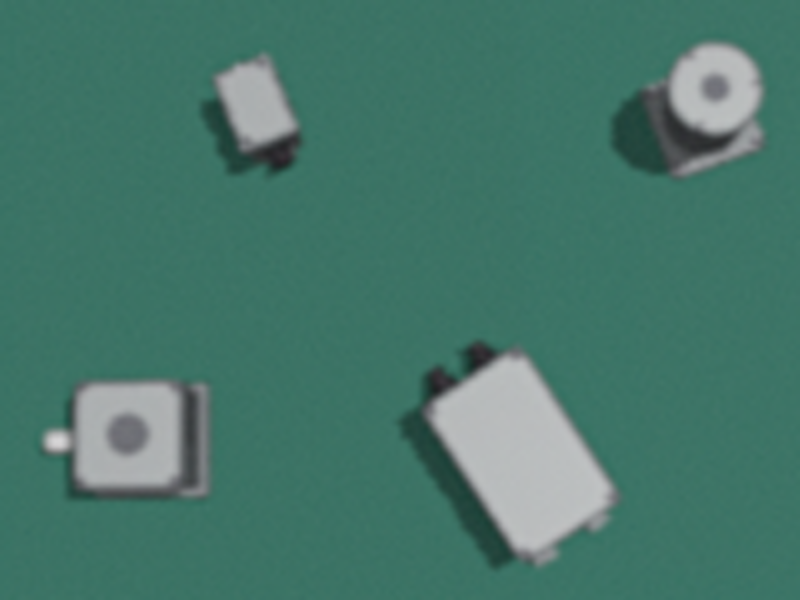

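All four covers sit flat and in line on their housings, with no gaps at the rims: terminal box (465,140), motor (615,370), gearbox (122,85) and control box (180,330) in the side crop. The arm is clear, so I'm handing in.

```bash
python3 -c "from rig import ticket; print(ticket.sign_off())"
```

```text
the job is handed in; nothing more can be done
None
```

All four covers were lowered onto their own housings and look fully seated in the final pictures; I handed the job in at about 29 s of the 109 s, and the sign-off returned no verdict.

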